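Fit the matching sample plate to the spectrometer deck, lock it and load it

TASK

Slide the red transport lock fully open, find by trial which of the three grey sample plates drops over the two dowel pins of the deck and leave it fully seated there, then slide the lock fully home over its edge. After that stand every small amber sample jar on the locked plate, and leave the plates that do not fit lying flat on the bench, off the deck. Leave the mug, the wash bottle and the larger black-capped reagent jar alone.

Things in the scene. Friction and masses are not known exactly. Their poses are not given: they have to be found in the camera images.
- deck: Sample deck fixed to the bench, cream base 10 mm thick; origin on the bench under the seat centre. A plate sits centred on the seat with its long side along deck y; half a turn round it fits as well. Two brass dowel pins, 68 to 100 mm apart, stand on the seat point-symmetrically about its centre; where they stand differs from start to start, to suit one of the three plates.
- deck_seat (a point): Centre of the top face of the dark blue dowel block on the deck (94 x 118 mm, top 30 mm above the bench). The dowel pins, 8 mm thick with cone tips, stand up 11 mm from this face. x along the short side, y along the long side (away from the lock), z up.
- lock (a joint): Transport lock sliding along deck y: 0 = fully open (stop away from the block), 0.050 m = fully home (stop towards the block). Stiff (2 N), stays put. Its tongue (14 mm wide, 5 thick, underside 45 mm above the bench, reaching 50 mm from the grip in +y) lies, when home, 12 mm over the edge of a seated plate, 3 mm above it; unless open it is in a plate's way; a plate not fully down blocks it.
- lock_grip (a point): Middle of the red lock grip, 74 mm above the bench: upright bar 14 mm (deck x) by 22 mm (deck y), from 44 to 94 mm above the bench, on a black shoe 40 x 36 mm. Axes as the deck's. It lies 153 mm from the seat centre in deck -y when open, 103 mm when home.
- plate_blue_grip (a point): Middle of the blue grip post (20 mm x, 14 mm y, 40 mm high) at the centre of a grey sample plate 110 (x) x 130 (y) x 12 mm, 0.35 kg; 32 mm above its underside. Two 11 mm through holes, another pattern in each plate; only one fits today's pins. Seated, this point is 32 mm above deck_seat; on pins that do not fit it is up to 11 mm higher, or tilted.
- plate_blue: The same plate; origin at the centre of its underside, axes as above.
- plate_yellow_grip (a point): Middle of the yellow grip post (20 mm x, 14 mm y, 40 mm high) at the centre of a grey sample plate 110 (x) x 130 (y) x 12 mm, 0.35 kg; 32 mm above its underside. Two 11 mm through holes, another pattern in each plate; only one fits today's pins. Seated, this point is 32 mm above deck_seat; on pins that do not fit it is up to 11 mm higher, or tilted.
- plate_yellow: The same plate; origin at the centre of its underside, axes as above.
- plate_green_grip (a point): Middle of the green grip post (20 mm x, 14 mm y, 40 mm high) at the centre of a grey sample plate 110 (x) x 130 (y) x 12 mm, 0.35 kg; 32 mm above its underside. Two 11 mm through holes, another pattern in each plate; only one fits today's pins. Seated, this point is 32 mm above deck_seat; on pins that do not fit it is up to 11 mm higher, or tilted.
- plate_green: The same plate; origin at the centre of its underside, axes as above.
- jar_1_mid (a point): Centre (28 mm up) of a sample jar, amber with white cap, 40 mm diameter, 56 mm high, 0.12 kg; z up its axis. May be absent. A plate has room for four jars, at about (+-28, +-38) mm (x, y) from its centre, round the post; a seated plate's top is 12 mm above deck_seat.
- jar_1: The same jar; origin at the centre of its underside.
- jar_2_mid (a point): Centre (28 mm up) of a sample jar, amber with white cap, 40 mm diameter, 56 mm high, 0.12 kg; z up its axis. May be absent. A plate has room for four jars, at about (+-28, +-38) mm (x, y) from its centre, round the post; a seated plate's top is 12 mm above deck_seat.
- jar_2: The same jar; origin at the centre of its underside.
- jar_3_mid (a point): Centre (28 mm up) of a sample jar, amber with white cap, 40 mm diameter, 56 mm high, 0.12 kg; z up its axis. May be absent. A plate has room for four jars, at about (+-28, +-38) mm (x, y) from its centre, round the post; a seated plate's top is 12 mm above deck_seat.
- jar_3: The same jar; origin at the centre of its underside.
- jar_4_mid (a point): Centre (28 mm up) of a sample jar, amber with white cap, 40 mm diameter, 56 mm high, 0.12 kg; z up its axis. May be absent. A plate has room for four jars, at about (+-28, +-38) mm (x, y) from its centre, round the post; a seated plate's top is 12 mm above deck_seat.
- jar_4: The same jar; origin at the centre of its underside.
- mug: White mug, 80 mm wide, 95 mm high, origin under its centre; to be left alone.
- wash_bottle: White wash bottle, 64 mm wide, 170 mm high, origin under its centre; to be left alone.
- reagent: Amber reagent jar with a black cap, larger than the sample jars: 54 mm wide, 72 mm high, origin under its centre; not a sample, to be left alone.
There are look-alikes about, which are no part of the job. What is shaped like the plate_blue but brown or pink is not meant. Leave any yellow look-alike of the jar_4 alone.

How it is judged (in metres and radians):
On the way, in this order (a step that is already met when the one before it is completed fails the run):
1. the lock is slid fully open, to its stop (value of joint lock below 0.004 m), for 0.1 s.
2. a plate is fully down over the dowel pins, with the lock open (((horizontal distance between plate_blue_grip and deck_seat below 0.006 m and z of plate_blue_grip in the frame of deck_seat below 0.035 m and angle between the z axis of plate_blue_grip and the z axis of deck_seat, either way round below 0.04 rad) or (horizontal distance between plate_yellow_grip and deck_seat below 0.006 m and z of plate_yellow_grip in the frame of deck_seat below 0.035 m and angle between the z axis of plate_yellow_grip and the z axis of deck_seat, either way round below 0.04 rad) or (horizontal distance between plate_green_grip and deck_seat below 0.006 m and z of plate_green_grip in the frame of deck_seat below 0.035 m and angle between the z axis of plate_green_grip and the z axis of deck_seat, either way round below 0.04 rad)) and value of joint lock below 0.012 m), for 0.2 s.
3. the lock is slid fully home over the seated plate, while the sample jars are still off the deck (((horizontal distance between plate_blue_grip and deck_seat below 0.006 m and z of plate_blue_grip in the frame of deck_seat below 0.035 m and angle between the z axis of plate_blue_grip and the z axis of deck_seat, either way round below 0.04 rad) or (horizontal distance between plate_yellow_grip and deck_seat below 0.006 m and z of plate_yellow_grip in the frame of deck_seat below 0.035 m and angle between the z axis of plate_yellow_grip and the z axis of deck_seat, either way round below 0.04 rad) or (horizontal distance between plate_green_grip and deck_seat below 0.006 m and z of plate_green_grip in the frame of deck_seat below 0.035 m and angle between the z axis of plate_green_grip and the z axis of deck_seat, either way round below 0.04 rad)) and value of joint lock above 0.046 m and horizontal distance between each of jar_1_mid, jar_2_mid, jar_3_mid, jar_4_mid and deck_seat above 0.09 m), for 0.2 s.
4. every sample jar stands on the locked plate (x of jar_1_mid in the frame of deck_seat between -0.052 and 0.052 m and y of jar_1_mid in the frame of deck_seat between -0.062 and 0.062 m and z of jar_1_mid in the frame of deck_seat between 0.036 and 0.045 m and angle between each of jar_1_mid, jar_2_mid, jar_3_mid, jar_4_mid's own z axis and vertical below 0.1 rad and linear speed of each of jar_1, jar_2, jar_3, jar_4 below 0.02 m/s and x of jar_2_mid in the frame of deck_seat between -0.052 and 0.052 m and y of jar_2_mid in the frame of deck_seat between -0.062 and 0.062 m and z of jar_2_mid in the frame of deck_seat between 0.036 and 0.045 m and x of jar_3_mid in the frame of deck_seat between -0.052 and 0.052 m and y of jar_3_mid in the frame of deck_seat between -0.062 and 0.062 m and z of jar_3_mid in the frame of deck_seat between 0.036 and 0.045 m and x of jar_4_mid in the frame of deck_seat between -0.052 and 0.052 m and y of jar_4_mid in the frame of deck_seat between -0.062 and 0.062 m and z of jar_4_mid in the frame of deck_seat between 0.036 and 0.045 m and value of joint lock above 0.046 m), for 0.2 s.
At the end, for the whole second after the job is handed in: One plate seated on the deck (within 6 mm and 3 mm in height, level), lock within 4 mm of its home stop, every sample jar present standing upright on that plate, the other plates lying flat on the bench, all at rest (all of step 4 and ((horizontal distance between plate_blue_grip and deck_seat below 0.006 m and z of plate_blue_grip in the frame of deck_seat below 0.035 m and angle between the z axis of plate_blue_grip and the z axis of deck_seat, either way round below 0.04 rad) or (horizontal distance between plate_yellow_grip and deck_seat below 0.006 m and z of plate_yellow_grip in the frame of deck_seat below 0.035 m and angle between the z axis of plate_yellow_grip and the z axis of deck_seat, either way round below 0.04 rad) or (horizontal distance between plate_green_grip and deck_seat below 0.006 m and z of plate_green_grip in the frame of deck_seat below 0.035 m and angle between the z axis of plate_green_grip and the z axis of deck_seat, either way round below 0.04 rad)) and ((horizontal distance between plate_blue_grip and deck_seat below 0.006 m and z of plate_blue_grip in the frame of deck_seat below 0.035 m and angle between the z axis of plate_blue_grip and the z axis of deck_seat, either way round below 0.04 rad) or (height (world z) of plate_blue_grip below 0.037 m and angle between plate_blue_grip's own z axis and vertical below 0.06 rad)) and ((horizontal distance between plate_yellow_grip and deck_seat below 0.006 m and z of plate_yellow_grip in the frame of deck_seat below 0.035 m and angle between the z axis of plate_yellow_grip and the z axis of deck_seat, either way round below 0.04 rad) or (height (world z) of plate_yellow_grip below 0.037 m and angle between plate_yellow_grip's own z axis and vertical below 0.06 rad)) and ((horizontal distance between plate_green_grip and deck_seat below 0.006 m and z of plate_green_grip in the frame of deck_seat below 0.035 m and angle between the z axis of plate_green_grip and the z axis of deck_seat, either way round below 0.04 rad) or (height (world z) of plate_green_grip below 0.037 m and angle between plate_green_grip's own z axis and vertical below 0.06 rad)) and linear speed of each of plate_blue, plate_yellow, plate_green below 0.02 m/s); the robot touches nothing.
It fails at once if the mug is pushed away (over 30 mm) or tipped (distance of mug from where it was at the start of the episode above 0.03 m).
It fails at once if the wash bottle is pushed away (over 30 mm) or tipped (distance of wash_bottle from where it was at the start of the episode above 0.03 m).
It fails at once if the reagent is pushed away (over 30 mm) or tipped (distance of reagent from where it was at the start of the episode above 0.03 m).
Of block_a, block_b, block_c only 1 to 1 are there at a start; the rules pass over those that are not, and their reading is None.
Of jar_1, jar_2, jar_3, jar_4 only 3 to 4 are there at a start; the rules pass over those that are not, and their reading is None.
At some moment in a run one of plate_blue, plate_yellow, plate_green may be knocked a few centimetres aside while the robot is not near it.
It also fails if it takes over 210 s, if anything falls off the work surface, if the arm or the gripper's body presses on something with over 40 N, if the wrist force passes 120 N, or if a joint passes its speed limit or range.

ROBOT

A 6-joint arm with a two-finger parallel gripper is mounted at the origin on the work surface. World frame = base frame: x ahead of the robot, y to its left, z up, the work surface at z = 0. Lengths are in mm, angles in degrees, forces in N, time in s.
With the tool pointing down it reaches from about 350 to 850 mm from the base axis. Payload 8.1 kg.
Tool frame: the origin (TCP) lies between the finger pads; the fingertips stand 22 mm ahead of it and the grasp point (between the pads) lies 3 mm ahead of it; z points along the fingers, y is the line along which they close (so a half turn about z gives the same grasp; the last joint's range is limited). The gripper opens to 85 mm and grips with 20 to 120 N. Pads are 22 mm wide; open, the fingers measure 114 mm over their backs; the gripper's body (76 mm by 85 mm) begins 54 mm behind the grasp point. The pads swing forward as they close: fully open they stand 13 mm farther back than shut.
Start: joints at [-76.971, 7.471, 85.268, -0, 87.261, -4.893], TCP at [184.655, -570.884, 253.292] pointing down, gripper open.
Joint ranges: [-169.43, 169.43], [-51.17, 129.36], [1.28, 143.12], [-76.62, 256.62], [0, 156.53], [-152.29, 152.29]. Speed limits (degrees/s): [136.94, 136.94, 159.86, 180, 180, 180].

INTERFACE

Orientations are given as [roll, pitch, yaw] about the fixed x, y, z axes, in that order (R = Rz(yaw) Ry(pitch) Rx(roll)).
In Python, from bench import sense, snapshot, calibration, hand_in gives the robot as it stands.
- The arm moves only by the shell command python3 -m crank 'ROWS' [FORCE]. ROWS is JSON, a list of rows, each a list of 5 numbers: the shift along the tool's x, y, z in cm, then the turn about the tool's z in rad, then the finger opening in cm, from 0 to 8.54. A call has 1 to 20 rows; each row is the pose to reach, as a shift and turn from the pose commanded when the call began, along the tool's axes at that moment; what a row does not reach only later rows make up. A row lasts 1/10 s, in which the tool goes at most 50 mm and 8.59 degrees, less where a joint would pass 70% of its speed; a pose out of reach is approached as far as the arm can. A call with a gripper value outside its range is refused whole. The fingers move at their own pace and stop on an object; FORCE is the grip in N (left out, the last holds). Time passes only in rows, so rows that repeat a pose let the fingers close. It gives the time, the measured TCP pose, the force, the opening and the grip force at its end, in the units of the state.
- sense(): the state, without advancing time (a new reading comes with each control period).
- snapshot(name): name is "scene" or "top"; returns (picture, depth): 400x640x3 uint8, red, green, blue; 400x640 float32, mm along the optical axis (not along the pixel's ray), 0 where there is no reading.
- calibration(name): a dict with "fovy" (degrees; the focal length in pixels is half the picture's height over the tangent of half this angle, whatever the lens; pixels are square), "cx", "cy" (the principal point, pixels), "rvec" (rotation vector, rad) and "tvec" (3), from world to camera coordinates, as OpenCV has them. Camera axes: x right, y down, z forward; pixel columns grow to the right and rows downward; lengths in mm; the calibration is good to about 2 mm. A picture is of the moment at which its call begins. calibration takes no time and is no camera call.
- hand_in(): hands the job in; it is judged then, once.
The state is a dict: "time": time; "joint_pos": joint angles; "qd": joint speeds; "joint_efforts": joint torques, N m; "tool_pos": TCP position; "tcp_rot": TCP orientation; "ft_force": force on the tool from outside, world axes, zero at the start; "wrist_torque": the same for the moment, N m; "finger_gap": finger opening in mm; "grip_force": force on a finger pad.
Only numpy, scipy, OpenCV 4.12 (cv2) and the standard library are available. Lean on these libraries where they do the work, as an engineer would, in place of code of your own. Each camera call takes 0.05 s, during which the arm holds its last target. There are 200 camera calls.

## Working session

There is one attempt and no reset: what is moved stays moved. The work goes in short steps, Python scripts to look and compute and a shell command to move; the robot and the scene stay as the last step left them, time stands still between calls to the robot, and variables do not carry over. Pictures are saved under pics/ and viewed, at most 14 in all, crops included, and the job is handed in when it is done.

```bash
ls; mkdir -p pics; python3 - <<'E'
from bench import *
import cv2
s=sense();print(s)
for n in("scene","top"):
    p,d=snapshot(n);cv2.imwrite(f"pics/{n}0.png",p[:,:,::-1]);print(n,calibration(n),(d==0).mean())
E
```

```text
pics
{'time': 0.0, 'joint_pos': array([-7.69710112e+01,  7.51330448e+00,  8.53314781e+01, -1.31221600e-03,
        8.72604825e+01, -4.89169596e+00]), 'qd': array([-0.10406413, -0.09104658, -0.06177398,  0.00620897, -0.04251178,
       -0.03444287]), 'joint_efforts': array([ 2.26198740e-04, -5.69389236e+01, -5.00556171e+01, -2.00746704e-04,
        1.48290658e-02, -1.51521232e-05]), 'tool_pos': array([ 184.53044106, -570.37556971,  252.24211536]), 'tcp_rot': array([-1.79895007e+02, -7.67038709e-03,  1.79207417e+01]), 'ft_force': array([-0.6105312 , -0.09812142, -0.2051082 ]), 'wrist_torque': array([-0.02868425,  0.01356638,  0.02929345]), 'grip_force': 0.0, 'finger_gap': 85.2626478988315}
scene {'fovy': 55.8448659805856, 'cx': 321.630855299476, 'cy': 195.92135111301016, 'rvec': array([ 2.29309094,  0.59415676, -0.22885929]), 'tvec': array([-481.97219627,  -83.95676243, 1250.48900772])} 0.00387109375
top {'fovy': 44.76096774074158, 'cx': 326.444608349243, 'cy': 197.04649695605784, 'rvec': array([ 2.18808303, -2.1647906 ,  0.11633691]), 'tvec': array([  57.90285667,  514.67607737, 1846.7606486 ])} 0.004
```

View pics/scene0.png

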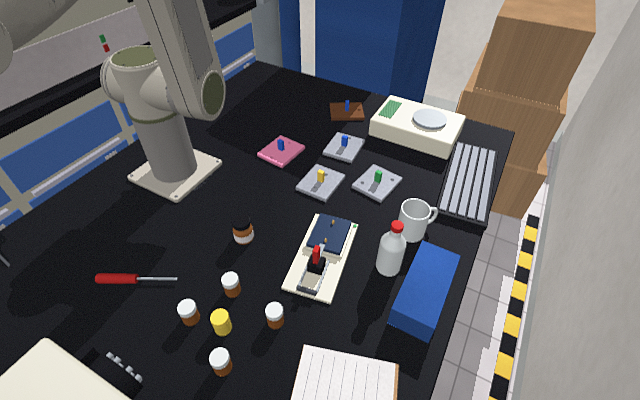

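View pics/top0.png

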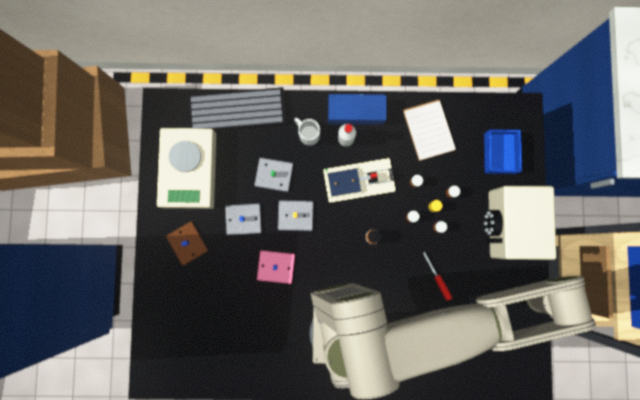

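```bash
cat > h.py <<'E'
import numpy as np, cv2
from bench import *
def cam(n):
    c=calibration(n); f=200/np.tan(np.radians(c["fovy"]/2))
    K=np.array([[f,0,c["cx"]],[0,f,c["cy"]],[0,0,1.]]); R=cv2.Rodrigues(c["rvec"])[0]
    return K,R,np.asarray(c["tvec"],float)
def ray(n,uv):
    K,R,t=cam(n); uv=np.atleast_2d(uv).astype(float)
    d=(R.T@np.linalg.inv(K)@np.c_[uv,np.ones(len(uv))].T).T
    return -R.T@t, d
def onz(n,uv,z):
    o,d=ray(n,uv); return o+d*((z-o[2])/d[:,2])[:,None]
def tri(a,b):
    o1,d1=ray("top",a);o2,d2=ray("scene",b);d1=d1[0]/np.linalg.norm(d1[0]);d2=d2[0]/np.linalg.norm(d2[0])
    s=np.linalg.lstsq(np.c_[d1,-d2],o2-o1,rcond=None)[0]
    p,q=o1+s[0]*d1,o2+s[1]*d2
    return (p+q)/2,np.linalg.norm(p-q)
def px(n,P):
    K,R,t=cam(n); return cv2.projectPoints(np.atleast_2d(P).astype(float),cv2.Rodrigues(R)[0],t,K,None)[0][:,0]
def blobs(n,p,lo,hi,box,amin=3,k=0):
    u0,v0,u1,v1=box; h=cv2.cvtColor(np.ascontiguousarray(p),cv2.COLOR_RGB2HSV)
    m=cv2.inRange(h,lo,hi); z=np.zeros_like(m); z[v0:v1,u0:u1]=m[v0:v1,u0:u1]
    if k: z=cv2.morphologyEx(z,cv2.MORPH_CLOSE,np.ones((k,k)))
    c,l,st,ce=cv2.connectedComponentsWithStats(z)
    return [(tuple(np.round(ce[i],1)),int(st[i,4]),l==i) for i in range(1,c) if st[i,4]>=amin]
COL=dict(blue=((105,140,70),(125,255,255)),yellow=((20,130,90),(35,255,255)),green=((50,110,60),(85,255,255)),red=((0,150,80),(6,255,255)))
E
python3 - <<'E'
from h import *
T,_=snapshot("top");S,dS=snapshot("scene")
for n,p in(("top",T),("scene",S)):
    box=(210,140,520,260) if n=="top" else (150,120,420,390)
    for c,(lo,hi) in COL.items(): print(n,c,[b[:2] for b in blobs(n,p,lo,hi,box)])
    print(n,"white",[b[:2] for b in blobs(n,p,(0,0,185),(180,45,255),box,8)])
a=cv2.resize(T[140:260,215:465],None,fx=3.2,fy=3.2,interpolation=cv2.INTER_CUBIC)
cv2.imwrite("pics/ctop.png",a[:,:,::-1])
b=cv2.resize(S[120:310,250:420],None,fx=4.0,fy=3,interpolation=cv2.INTER_CUBIC)
b=cv2.resize(S[120:310,250:420],None,fx=3.15,fy=3.15,interpolation=cv2.INTER_CUBIC)
cv2.imwrite("pics/cscene.png",b[:,:,::-1])
E
```

```text
top blue [((np.float64(501.5), np.float64(156.4)), 1219), ((np.float64(241.4), np.float64(218.4)), 13)]
top yellow [((np.float64(435.1), np.float64(205.4)), 153), ((np.float64(295.0), np.float64(214.5)), 12)]
top green [((np.float64(272.6), np.float64(173.1)), 15)]
top red [((np.float64(373.4), np.float64(175.2)), 28)]
top white [((np.float64(210.3), np.float64(160.2)), 70), ((np.float64(432.3), np.float64(147.2)), 575), ((np.float64(365.3), np.float64(179.2)), 1286), ((np.float64(272.0), np.float64(174.1)), 619), ((np.float64(416.9), np.float64(179.9)), 92), ((np.float64(453.9), np.float64(190.9)), 91), ((np.float64(507.9), np.float64(221.1)), 1554), ((np.float64(294.2), np.float64(215.3)), 689), ((np.float64(242.1), np.float64(219.0)), 640), ((np.float64(412.9), np.float64(216.0)), 91), ((np.float64(440.7), np.float64(226.4)), 89)]
scene blue [((np.float64(344.3), np.float64(140.4)), 57), ((np.float64(280.5), np.float64(144.7)), 58), ((np.float64(408.0), np.float64(301.5)), 1644)]
scene yellow [((np.float64(320.5), np.float64(175.7)), 64), ((np.float64(220.7), np.float64(321.4)), 4
[... 322 characters left out ...]
np.float64(343.9), np.float64(146.3)), 497), ((np.float64(196.5), np.float64(172.4)), 693), ((np.float64(320.8), np.float64(181.2)), 718), ((np.float64(377.7), np.float64(181.6)), 712), ((np.float64(409.4), np.float64(208.3)), 85), ((np.float64(317.6), np.float64(268.7)), 1877), ((np.float64(385.0), np.float64(235.5)), 24), ((np.float64(403.2), np.float64(239.9)), 39), ((np.float64(390.5), np.float64(244.2)), 183), ((np.float64(321.2), np.float64(247.9)), 29), ((np.float64(229.0), np.float64(278.5)), 188), ((np.float64(185.6), np.float64(306.4)), 226), ((np.float64(273.5), np.float64(309.6)), 232), ((np.float64(341.7), np.float64(371.3)), 3499), ((np.float64(218.3), np.float64(356.6)), 301)]
```

View pics/ctop.png

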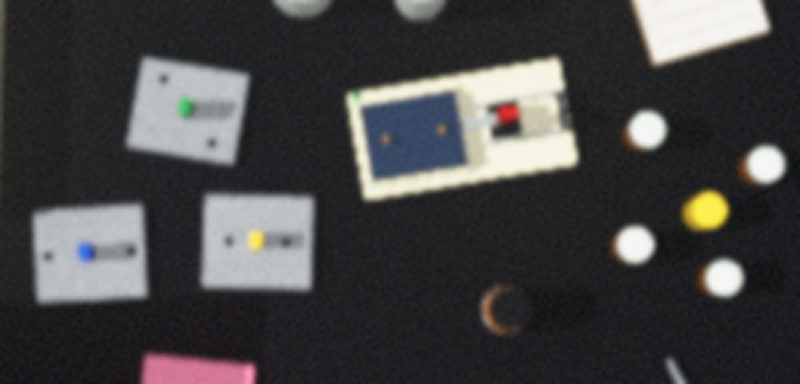

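View pics/cscene.png

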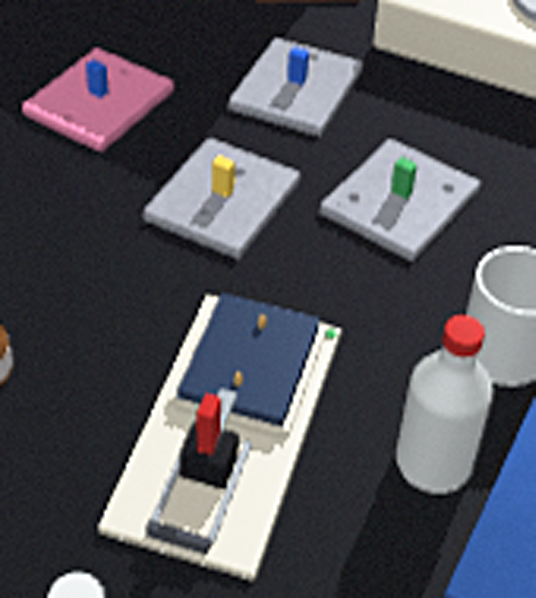

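```bash
cat > m.py <<'E'
from h import *
T=np.mean([snapshot("top")[0] for _ in range(3)],0).astype(np.uint8);S=np.mean([snapshot("scene")[0] for _ in range(3)],0).astype(np.uint8)
def yaw(P): # direction of long side in world deg
    r=cv2.minAreaRect(P[:,:2].astype(np.float32)); b=cv2.boxPoints(r); e=[b[1]-b[0],b[2]-b[1]]
    e=max(e,key=np.linalg.norm); a=np.degrees(np.arctan2(e[1],e[0]))
    return np.round(r[0],1),np.round(r[1],1),round((a%180),1)
def outline(n,p,lo,hi,box,z,k=5):
    b=max(blobs(n,p,lo,hi,box,50,k),key=lambda b:b[1])
    c=max(cv2.findContours(b[2].astype(np.uint8),0,1)[0],key=cv2.contourArea)[:,0]
    return yaw(onz(n,cv2.convexHull(c)[:,0],z))
if __name__=="__main__":
    for n,bx in dict(blue=(222,198,263,240),yellow=(275,196,317,236),green=(250,152,297,196)).items():
        print(n,outline("top",T,(0,0,110),(180,60,255),bx,12))
    print("deck cream",outline("top",T,(0,0,120),(180,255,255),(318,152,400,206),10,9))
    print("block",outline("top",T,(105,80,30),(130,255,110),(322,160,366,202),30))
    print("brassT",[(b[0],b[1],onz("top",b[0],38)[0].round(1)) for b in blobs("top",T,(5,60,60),(30,255,255),(325,165,366,200),2)])
    print("brassS",[(b[0],b[1],onz("scene",b[0],37)[0].round(1)) for b in blobs("scene",S,(8,70,60),(30,255,255),(305,212,352,255),2)])
    rT=blobs("top",T,*COL["red"],(360,160,390,190))[0];rS=blobs("scene",S,*COL["red"],(300,235,330,275))[0]
    print("lock",rT[:2],rS[:2],tri(rT[0],rS[0]))
    print("jars",[(onz("top",b[0],56)[0].round(0)) for b in blobs("top",T,(0,0,170),(180,60,255),(403,170,470,240),40)])
    print("reag",onz("top",(374,237),72).round(), "bottle",onz("top",(347,128),170).round(),"mug",onz("top",(309,131),95).round(),"yel",onz("top",(436,206),45).round())
E
python3 m.py
```

```text
blue (array([427.5, 385.7]), array([112.8, 134. ]), np.float32(94.7))
yellow (array([442.4, 184.1]), array([112.2, 131.7]), np.float32(90.6))
green (array([602.5, 271.5]), array([133.3, 113.5]), np.float32(81.1))
deck cream (array([584.3, -62.8]), array([137. , 267.9]), np.float32(100.3))
block (array([572.8,  -3.5]), array([ 81.6, 106.6]), np.float32(100.5))
brassT [((np.float64(352.5), np.float64(180.0)), 2, array([579.6, -35.9,  38. ]))]
brassS [((np.float64(332.7), np.float64(221.4)), 9, array([569.3,  27.7,  37. ])), ((np.float64(325.0), np.float64(240.0)), 11, array([581.8, -40.5,  37. ]))]
lock ((np.float64(373.4), np.float64(175.2)), 28) ((np.float64(315.8), np.float64(254.3)), 112) (array([ 594.62134398, -113.06056578,   68.38448415]), np.float64(0.4008711169167198))
jars [array([ 580., -280.,   56.]), array([ 540., -421.,   56.]), array([ 443., -264.,   56.]), array([ 404., -369.,   56.])]
reag [[ 362. -115.   72.]] bottle [[751.  -7. 170.]] mug [[756. 132.  95.]] yel [[ 482. -354.   45.]]
```

```bash
cat > go.py <<'E'
import sys; from h import *
# go.py x y z [yaw]  or  go.py deck dx dy z [yawoffset]: prints shift cm + turn rad from measured pose
from scipy.spatial.transform import Rotation as Ro
SEAT=np.array([575.5,-6.4]);YAW=10.3
try: exec(open("seat.txt").read())
except FileNotFoundError: pass
def dk(dx,dy):
    c,s=np.cos(np.radians(YAW)),np.sin(np.radians(YAW)); return SEAT+np.array([c*dx-s*dy,s*dx+c*dy])
if __name__=="__main__":
    s=sense();a=sys.argv[1:]
    if a[0]=="deck": a=[float(v) for v in a[1:]]; P=np.r_[dk(a[0],a[1]),a[2]]; yaw=YAW+(a[3] if len(a)>3 else 0)
    else: a=[float(v) for v in a]; P=np.array(a[:3]); yaw=a[3] if len(a)>3 else s["tcp_rot"][2]
    R=Ro.from_euler("xyz",s["tcp_rot"],degrees=True)
    d=R.inv().apply(P-s["tool_pos"])/10
    t=-(yaw-s["tcp_rot"][2]); t=(t+90)%180-90
    print("t",round(s["time"],1),"pos",s["tool_pos"].round(1),"rot",s["tcp_rot"].round(1),"F",s["ft_force"].round(1),"gap",round(s["finger_gap"],1))
    print("target",P.round(1),"shift",d.round(2),"turn",round(np.radians(t),3))
E
python3 go.py 594.6 -113 170 10.3
```

```text
t 0.5 pos [ 184.7 -570.9  253.3] rot [-180.    -0.    17.9] F [ 0.5 -0.6  0.5] gap 85.7
target [ 594.6 -113.   170. ] shift [ 53.09 -30.95   8.33] turn 0.133
```

```bash
R='[53.09,-30.95,8.33,0.133,4.5]'; python3 -m crank '[[10,-5.8,1,0.03,4.5],[20,-11.7,2,0.06,4.5],[30,-17.5,4,0.1,4.5],[40,-23.3,6,0.133,4.5],[53.1,-30.95,8.3,0.133,4.5],[53.1,-30.95,8.3,0.133,4.5],[53.1,-30.95,8.3,0.133,4.5],[53.1,-30.95,8.3,0.133,4.5],[53.1,-30.95,8.3,0.133,4.5],[53.1,-30.95,8.3,0.133,4.5],[53.1,-30.95,8.3,0.133,4.5],[53.1,-30.95,8.3,0.133,4.5],[53.1,-30.95,8.3,0.133,4.5],[53.1,-30.95,8.3,0.133,4.5],[53.1,-30.95,8.3,0.133,4.5],[53.1,-30.95,8.3,0.133,4.5]]' 40; python3 go.py 594.6 -113 83 10.3
```

```text
time: 2.1
tool_pos: [594.2, -113.9, 170.5]
tcp_rot: [180.0, 0.0, 10.3]
ft_force: [0.1, 0.3, -0.5]
finger_gap: 44.9
grip_force: 0.0
t 2.1 pos [ 594.2 -113.9  170.5] rot [180.    0.   10.3] F [ 0.1  0.3 -0.5] gap 44.9
target [ 594.6 -113.    83. ] shift [ 0.06 -0.09  8.75] turn -0.001
```

```bash
python3 -m crank '[[0,-0.1,4,0,4.5],[0,-0.1,7,0,4.5],[0,-0.1,8.7,0,4.5],[0,-0.1,8.7,0,4.5],[0,-0.1,8.7,0,4.5],[0,-0.1,8.7,0,1.5],[0,-0.1,8.7,0,1.5],[0,-0.1,8.7,0,1.5],[0,-0.1,8.7,0,1.5],[0,-0.1,8.7,0,1.5],[0,-0.1,8.7,0,1.5]]' 40;  python3 go.py deck 0 -153 83
```

```text
time: 3.2
tool_pos: [596.0, -112.6, 85.7]
tcp_rot: [179.9, -0.2, 10.3]
ft_force: [-0.9, -0.8, 6.7]
finger_gap: 21.4
grip_force: 40.0
t 3.2 pos [ 596.  -112.6   85.7] rot [179.9  -0.2  10.3] F [-0.9 -0.8  6.7] gap 21.4
target [ 602.9 -156.9   83. ] shift [-0.12  4.49  0.28] turn 0.0
```

```bash
python3 -m crank '[[0,0.6,0,0,1.5],[0,1.2,0,0,1.5],[0,1.8,0,0,1.5],[0,2.4,0,0,1.5],[0,3,0,0,1.5],[0,3.6,0,0,1.5],[0,4.2,0,0,1.5],[0,4.6,0,0,1.5],[0,4.8,0,0,1.5],[0,4.8,0,0,1.5],[0,4.8,0,0,1.5],[0,4.8,0,0,1.5]]';  python3 go.py deck 0 -153 83
```

```text
time: 4.4
tool_pos: [603.6, -154.9, 85.6]
tcp_rot: [-179.7, -0.1, 10.4]
ft_force: [-8.8, 21.9, 17.1]
finger_gap: 21.2
grip_force: 41.5
t 4.4 pos [ 603.6 -154.9   85.6] rot [-1.797e+02 -1.000e-01  1.040e+01] F [-8.8 21.9 17.1] gap 21.2
target [ 602.9 -156.9   83. ] shift [-0.11  0.19  0.26] turn 0.002
```

```bash
echo 'SEAT=np.array([576.0,-5.0])' > seat.txt; python3 -m crank '[[0,-0.3,0,0,4.5],[0,-0.3,0,0,4.5],[0,-0.3,0,0,4.5],[0,-0.3,0,0,4.5],[0,-0.3,-4,0,4.5],[0,-0.3,-8,0,4.5],[0,-0.3,-10,0,4.5],[0,-0.3,-10,0,4.5],[0,-0.3,-10,0,4.5]]';  python3 go.py 442.4 184.1 110 0.6
```

```text
time: 5.3
tool_pos: [602.7, -156.7, 183.4]
tcp_rot: [180.0, -0.0, 10.3]
ft_force: [0.0, -0.7, -0.3]
finger_gap: 44.8
grip_force: 0.0
t 5.3 pos [ 602.7 -156.7  183.4] rot [180.   -0.   10.3] F [ 0.  -0.7 -0.3] gap 44.8
target [442.4 184.1 110. ] shift [ -9.69 -36.4    7.32] turn 0.169
```

```bash
python3 -m crank '[[-2,-9,0,0.1,4.5],[-5,-18,1,0.17,4.5],[-7.5,-27,3,0.17,4.5],[-9.7,-36.4,6,0.17,4.5],[-9.7,-36.4,7.3,0.17,4.5],[-9.7,-36.4,7.3,0.17,4.5],[-9.7,-36.4,7.3,0.17,4.5],[-9.7,-36.4,7.3,0.17,4.5],[-9.7,-36.4,7.3,0.17,4.5],[-9.7,-36.4,7.3,0.17,4.5],[-9.7,-36.4,7.3,0.17,4.5],[-9.7,-36.4,7.3,0.17,4.5]]';  python3 go.py 442.4 184.1 39 0.6; python3 - <<'E'
from m import *
rT=blobs("top",T,*COL["red"],(360,160,400,190))[0];rS=blobs("scene",S,*COL["red"],(290,235,330,300))[0]
print("lock",rT[:2],rS[:2],tri(rT[0],rS[0]))
E
```

```text
time: 6.5
tool_pos: [442.7, 183.4, 110.3]
tcp_rot: [180.0, -0.0, 0.5]
ft_force: [-0.1, -0.4, 0.7]
finger_gap: 45.0
grip_force: 0.0
t 6.5 pos [442.7 183.4 110.3] rot [180.   -0.    0.5] F [-0.1 -0.4  0.7] gap 45.0
target [442.4 184.1  39. ] shift [-0.03 -0.07  7.13] turn -0.002
lock ((np.float64(384.4), np.float64(173.4)), 30) ((np.float64(310.0), np.float64(268.0)), 117) (array([ 602.07064535, -154.75434807,   68.04929399]), np.float64(0.3161033113324558))
```

```bash
echo 'SEAT=np.array([575.8,-4.6])' > seat.txt; python3 -m crank '[[0,-0.05,3,0,4.5],[0,-0.05,6,0,4.5],[0,-0.05,7.1,0,4.5],[0,-0.05,7.1,0,4.5],[0,-0.05,7.1,0,1],[0,-0.05,7.1,0,1],[0,-0.05,7.1,0,1],[0,-0.05,7.1,0,1],[0,-0.05,7.1,0,1],[0,-0.05,7.1,0,1],[0,-0.05,5,0,1],[0,-0.05,2,0,1],[0,-0.05,-2,0,1],[0,-0.05,-2,0,1],[0,-0.05,-2,0,1]]' 60;  python3 go.py deck 0 0 125
```

```text
time: 8.3
tool_pos: [442.8, 185.3, 131.5]
tcp_rot: [-180.0, -0.2, 0.6]
ft_force: [-0.8, 0.5, -3.6]
finger_gap: 13.3
grip_force: 59.2
t 8.3 pos [442.8 185.3 131.5] rot [-180.    -0.2    0.6] F [-0.8  0.5 -3.6] gap 13.3
target [575.8  -4.6 125. ] shift [13.12 19.12  0.67] turn -0.17
```

```bash
python3 -m crank '[[3.3,4.8,0,-0.04,1],[6.6,9.6,0,-0.08,1],[9.9,14.3,0.3,-0.13,1],[13.1,19.1,0.6,-0.17,1],[13.1,19.1,0.6,-0.17,1],[13.1,19.1,0.6,-0.17,1],[13.1,19.1,0.6,-0.17,1],[13.1,19.1,0.6,-0.17,1],[13.1,19.1,0.6,-0.17,1],[13.1,19.1,0.6,-0.17,1],[13.1,19.1,0.6,-0.17,1]]';  python3 go.py deck 0 0 85; python3 - <<'E'
from m import *
print("plate",outline("top",T,(0,0,110),(180,60,255),(322,156,366,206),98,5))
b=cv2.resize(S[150:310,250:400],None,fx=3.5,fy=3.5,interpolation=cv2.INTER_CUBIC)
cv2.imwrite("pics/hold.png",b[:,:,::-1])
E
```

```text
time: 9.4
tool_pos: [574.7, -4.0, 124.4]
tcp_rot: [180.0, -0.0, 10.4]
ft_force: [-0.7, 0.3, -3.8]
finger_gap: 13.1
grip_force: 59.8
t 9.4 pos [574.7  -4.  124.4] rot [180.   -0.   10.4] F [-0.7  0.3 -3.8] gap 13.1
target [575.8  -4.6  85. ] shift [0.1  0.08 3.94] turn 0.001
plate (array([569.9,  -0.9]), array([183.6, 156.9]), np.float32(0.6))
```

View pics/hold.png

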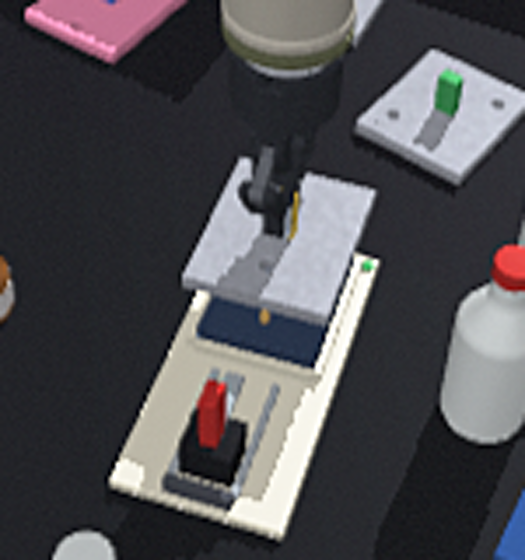

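```bash
python3 -m crank '[[0.1,0.06,1.5,0,1],[0.1,0.06,3,0,1],[0.1,0.06,4,0,1],[0.1,0.06,4.3,0,1],[0.1,0.06,4.6,0,1],[0.1,0.06,4.9,0,1],[0.1,0.06,5.2,0,1],[0.1,0.06,5.5,0,1],[0.1,0.06,5.5,0,1],[0.1,0.06,5.5,0,1]]';  python3 go.py deck 0 0 69.5
```

```text
time: 10.7
tool_pos: [575.1, -4.8, 71.2]
tcp_rot: [-180.0, 0.1, 10.3]
ft_force: [-16.1, 2.0, 17.7]
finger_gap: 13.2
grip_force: 62.7
t 10.7 pos [575.1  -4.8  71.2] rot [-1.80e+02  1.00e-01  1.03e+01] F [-16.1   2.   17.7] gap 13.2
target [575.8  -4.6  69.5] shift [ 0.08 -0.    0.17] turn 0.001
```

```bash
python3 -m crank '[[-0.15,0,0,0,1],[-0.3,0,0.1,0,1],[-0.3,0,0.2,0,1],[-0.3,0,0.2,0,1],[-0.3,0,0.2,0,1]]';  python3 go.py deck 0 0 69.5
```

```text
time: 11.2
tool_pos: [575.0, -4.8, 71.2]
tcp_rot: [-180.0, -0.2, 10.3]
ft_force: [-9.2, 5.8, 17.5]
finger_gap: 13.5
grip_force: 63.1
t 11.2 pos [575.   -4.8  71.2] rot [-180.    -0.2   10.3] F [-9.2  5.8 17.5] gap 13.5
target [575.8  -4.6  69.5] shift [ 0.08 -0.    0.17] turn 0.001
```

```bash
python3 -m crank '[[-0.2,0,0,0,4.5],[-0.2,0,0,0,4.5],[-0.2,0,0,0,4.5],[-0.2,0,0,0,4.5],[-0.2,0,-4,0,4.5],[-0.2,5,-8,0,4.5],[-0.2,10,-11,0,4.5],[-0.2,15,-11,0,4.5],[-0.2,20,-11,0,4.5],[-0.2,25,-11,0,4.5],[-0.2,25,-11,0,4.5],[-0.2,25,-11,0,4.5],[-0.2,25,-11,0,4.5]]';  python3 go.py deck 0 -153 86; python3 - <<'E'
from m import *
print("plate",outline("top",T,(0,0,110),(130,60,255),(322,156,366,206),42,5))
Tc,dT=snapshot("top");Sc,dS=snapshot("scene")
# plane fit of the plate top from scene depth
from go import dk
K,R,t=cam("scene");o,_=ray("scene",(0,0))
pts=[]
for dx in range(-48,49,4):
  for dy in range(-58,59,4):
    if abs(dx)<20 and abs(dy)<35: continue
    u,v=px("scene",np.r_[dk(dx,dy),42])[0].round().astype(int)
    o,d=ray("scene",(u,v)); pts.append(np.r_[dx,dy,(o+d[0]*dS[v,u])[2]])
pts=np.array(pts);c=np.linalg.lstsq(np.c_[pts[:,:2],np.ones(len(pts))],pts[:,2],rcond=None)[0];print("z",c,np.median(pts[:,2]))
b=cv2.resize(S[150:310,250:400],None,fx=3.5,fy=3.5,interpolation=cv2.INTER_CUBIC)
cv2.imwrite("pics/seat.png",b[:,:,::-1])
E
```

```text
time: 12.5
tool_pos: [615.4, -252.1, 176.6]
tcp_rot: [-179.9, 0.0, 10.2]
ft_force: [-0.0, 0.4, 0.3]
finger_gap: 45.3
grip_force: 0.0
t 12.5 pos [ 615.4 -252.1  176.6] rot [-179.9    0.    10.2] F [-0.   0.4  0.3] gap 45.3
target [ 603.2 -155.1   86. ] shift [ 0.52 -9.75  9.07] turn -0.001
plate (array([571.4, -12.7]), array([136.4, 167.9]), np.float32(100.1))
z [-0.31521854 -0.291263   52.42782784] 42.79552951447562
```

View pics/seat.png

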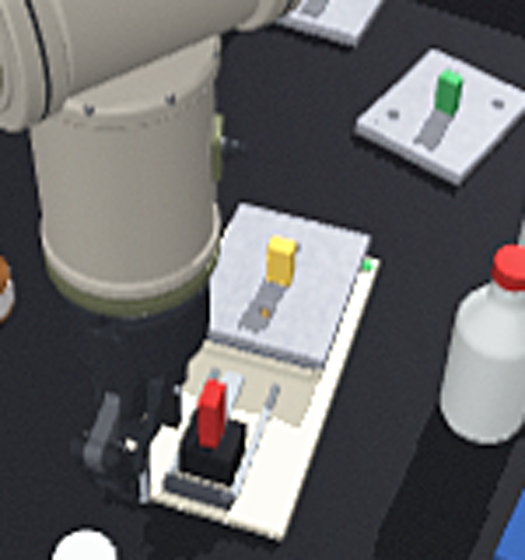

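```bash
python3 -m crank '[[0.5,-4,1,0,4.5],[0.5,-8,2,0,4.5],[0.5,-9.75,3,0,4.5],[0.5,-9.75,4,0,4.5],[0.5,-9.75,6,0,4.5],[0.5,-9.75,8,0,4.5],[0.5,-9.75,9.1,0,4.5],[0.5,-9.75,9.1,0,4.5],[0.5,-9.75,9.1,0,1.5],[0.5,-9.75,9.1,0,1.5],[0.5,-9.75,9.1,0,1.5],[0.5,-9.75,9.1,0,1.5],[0.5,-9.75,9.1,0,1.5],[0.5,-9.75,9.1,0,1.5]]' 40;  python3 go.py deck 0 -103 86
```

```text
time: 14.3
tool_pos: [603.7, -154.5, 87.7]
tcp_rot: [-180.0, -0.1, 10.3]
ft_force: [-2.5, 5.2, 1.8]
finger_gap: 21.1
grip_force: 40.1
t 14.3 pos [ 603.7 -154.5   87.7] rot [-1.80e+02 -1.00e-01  1.03e+01] F [-2.5  5.2  1.8] gap 21.1
target [ 594.2 -105.9   86. ] shift [-0.06 -4.94  0.17] turn 0.0
```

```bash
python3 -m crank '[[0,-0.6,0,0,1.5],[0,-1.2,0,0,1.5],[0,-1.8,0,0,1.5],[0,-2.4,0,0,1.5],[0,-3,0,0,1.5],[0,-3.6,0,0,1.5],[0,-4.2,0,0,1.5],[0,-4.7,0,0,1.5],[0,-5.1,0,0,1.5],[0,-5.4,0,0,1.5],[0,-5.4,0,0,1.5],[0,-5.4,0,0,1.5],[0,-5.4,0,0,1.5]]';  python3 go.py deck 0 -103 86
```

```text
time: 15.6
tool_pos: [594.7, -104.8, 87.7]
tcp_rot: [179.7, -0.1, 10.3]
ft_force: [0.7, -14.0, 2.0]
finger_gap: 21.3
grip_force: 40.7
t 15.6 pos [ 594.7 -104.8   87.7] rot [ 1.797e+02 -1.000e-01  1.030e+01] F [  0.7 -14.    2. ] gap 21.3
target [ 594.2 -105.9   86. ] shift [-0.06  0.11  0.17] turn -0.001
```

```bash
echo 'SEAT=np.array([576.0,-4.2])' > seat.txt; python3 -m crank '[[0,0.2,0,0,4.5],[0,0.2,0,0,4.5],[0,0.2,0,0,4.5],[0,0.2,0,0,4.5],[0,0.2,-4,0,6.5],[0,4,-8,0,6.5],[0,8,-8,0,6.5],[0,12,-8,0,6.5],[0,16,-8,0,6.5],[0,16,-8,0,6.5],[0,16,-8,0,6.5],[0,16,-8,0,6.5]]';  python3 go.py 580 -280 38 10.3;  python3 - <<'E'
from m import *
print("jars",[(onz("top",b[0],56)[0].round(1),b[1]) for b in blobs("top",T,(0,0,170),(180,60,255),(400,170,470,240),30)])
print("jarsS",[(onz("scene",b[0],52)[0].round(1),b[1]) for b in blobs("scene",S,(0,0,150),(180,60,255),(160,260,290,375),100)])
rS=blobs("scene",S,*COL["red"],(290,235,330,300))
print("lock",rS[0][:2],[onz("scene",b[0],68) for b in rS])
E
```

```text
time: 16.8
tool_pos: [622.0, -258.3, 165.9]
tcp_rot: [-179.9, 0.0, 10.3]
ft_force: [-0.5, 0.5, -0.9]
finger_gap: 65.0
grip_force: 0.0
t 16.8 pos [ 622.  -258.3  165.9] rot [-179.9    0.    10.3] F [-0.5  0.5 -0.9] gap 65.0
target [ 580. -280.   38.] shift [-4.52  1.39 12.79] turn 0.001
jars [(array([ 530. , -324.3,   56. ]), 973), (array([ 579.7, -279.7,   56. ]), 102), (array([ 417.9, -250.5,   56. ]), 701), (array([ 404.5, -368.8,   56. ]), 105)]
jarsS [(array([ 445.5, -267.9,   52. ]), 245), (array([ 407.2, -372.7,   52. ]), 289), (array([ 582.4, -283.5,   52. ]), 279), (array([ 542.4, -424.1,   52. ]), 356)]
lock ((np.float64(317.0), np.float64(251.8)), 116) [array([[ 593.19022153, -104.83155351,   68.        ]])]
```

```bash
python3 -m crank '[[-4.4,1.45,2,0,6.5],[-4.4,1.45,5,0,6.5],[-4.4,1.45,9,0,6.5],[-4.4,1.45,11.5,0,6.5],[-4.4,1.45,12.8,0,6.5],[-4.4,1.45,12.8,0,6.5],[-4.4,1.45,12.8,0,3],[-4.4,1.45,12.8,0,3],[-4.4,1.45,12.8,0,3],[-4.4,1.45,12.8,0,3],[-4.4,1.45,12.8,0,3],[-4.4,1.45,12.8,0,3]]' 30; python3 -c "
from bench import *;print(sense()['tool_pos'])"; python3 go.py deck 28 38 170
```

```text
time: 18.3
tool_pos: [583.1, -282.4, 40.8]
tcp_rot: [179.9, -0.2, 10.3]
ft_force: [-0.2, 0.6, 7.6]
finger_gap: 39.4
grip_force: 30.8
[ 583.07514979 -282.42731263   40.78952452]
t 18.3 pos [ 583.1 -282.4   40.8] rot [179.9  -0.2  10.3] F [-0.2  0.6  7.6] gap 39.4
target [596.8  38.2 170. ] shift [  7.12 -31.27 -12.98] turn 0.0
```

```bash
python3 -m crank '[[0,0,-4,0,3],[0,0,-8,0,3],[1,-3,-12,0,3],[2,-7,-13,0,3],[3,-11,-13,0,3],[4,-15,-13,0,3],[5,-19,-13,0,3],[6,-23,-13,0,3],[7,-27,-13,0,3],[7.2,-31.3,-13,0,3],[7.2,-31.3,-13,0,3],[7.2,-31.3,-13,0,3],[7.2,-31.3,-13,0,3],[7.2,-31.3,-13,0,3]]'; python3 go.py deck 29 38 84
```

```text
time: 19.7
tool_pos: [596.5, 37.9, 168.4]
tcp_rot: [180.0, -0.0, 10.2]
ft_force: [-0.4, -0.4, -0.8]
finger_gap: 39.6
grip_force: 31.0
t 19.7 pos [596.5  37.9 168.4] rot [180.   -0.   10.2] F [-0.4 -0.4 -0.8] gap 39.6
target [597.7  38.4  84. ] shift [ 0.13 -0.02  8.44] turn -0.002
```

```bash
python3 -m crank '[[0.1,0,3,0,3],[0.1,0,6,0,3],[0.1,0,7.5,0,3],[0.1,0,8,0,3],[0.1,0,8.4,0,3],[0.1,0,8.5,0,3],[0.1,0,8.5,0,3],[0.1,0,8.5,0,4.6],[0.1,0,8.5,0,5.4],[0.1,0,8.5,0,5.4],[0.1,0,8.5,0,5.4],[0.1,0,5,0,5.4],[0.1,0,0,0,5.4],[0.1,0,-1,0,5.4],[0.1,0,-1,0,5.4],[0.1,0,-1,0,5.4]]'; python3 go.py 542 -423 170 10.3
```

```text
time: 21.3
tool_pos: [596.9, 39.4, 177.4]
tcp_rot: [-180.0, 0.0, 10.3]
ft_force: [0.3, 0.5, -1.2]
finger_gap: 54.2
grip_force: 0.0
t 21.3 pos [596.9  39.4 177.4] rot [-180.     0.    10.3] F [ 0.3  0.5 -1.2] gap 54.2
target [ 542. -423.  170.] shift [-13.67  44.52   0.74] turn 0.0
```

```bash
python3 -m crank '[[-1.4,4.5,0,0,6.5],[-2.8,9,0,0,6.5],[-4.2,13.5,0,0,6.5],[-5.6,18,0,0,6.5],[-7,22.5,0,0,6.5],[-8.4,27,0,0,6.5],[-9.8,31.5,0,0,6.5],[-11.2,36,0,0,6.5],[-12.5,40.5,0.7,0,6.5],[-13.7,44.5,0.7,0,6.5],[-13.7,44.5,0.7,0,6.5],[-13.7,44.5,0.7,0,6.5],[-13.7,44.5,0.7,0,6.5]]'; python3 go.py 541 -422.5 38 10.3; python3 - <<'E'
from m import *
print("jarsS",[(onz("scene",b[0],52)[0].round(1),b[1]) for b in blobs("scene",S,(0,0,150),(180,60,255),(160,260,290,375),100)])
b=cv2.resize(S[130:290,260:410],None,fx=3.5,fy=3.5,interpolation=cv2.INTER_CUBIC)
cv2.imwrite("pics/j1.png",b[:,:,::-1])
E
```

```text
time: 22.6
tool_pos: [541.6, -421.5, 169.3]
tcp_rot: [-179.8, 0.1, 10.3]
ft_force: [-0.5, 0.6, 0.6]
finger_gap: 65.1
grip_force: 0.0
t 22.6 pos [ 541.6 -421.5  169.3] rot [-1.798e+02  1.000e-01  1.030e+01] F [-0.5  0.6  0.6] gap 65.1
target [ 541.  -422.5   38. ] shift [-0.06  0.12 13.13] turn 0.0
jarsS [(array([ 567.2, -207. ,   52. ]), 111), (array([ 446.8, -265. ,   52. ]), 185), (array([ 541.7, -423.8,   52. ]), 338)]
```

View pics/j1.png

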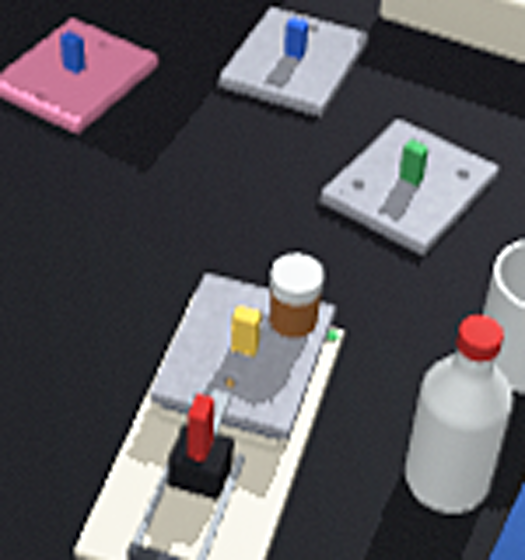

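The first jar stands on the plate's far-right corner (295,295), the lock is home over the edge (225,395), and blue and green plates lie flat. Next jar.

```bash
python3 -m crank '[[-0.05,0.1,4,0,6.5],[-0.05,0.1,8,0,6.5],[-0.05,0.1,11.5,0,6.5],[-0.05,0.1,13.1,0,6.5],[-0.05,0.1,13.1,0,6.5],[-0.05,0.1,13.1,0,3],[-0.05,0.1,13.1,0,3],[-0.05,0.1,13.1,0,3],[-0.05,0.1,13.1,0,3],[-0.05,0.1,13.1,0,3],[-0.05,0.1,13.1,0,3]]' 30; python3 go.py deck -28 38 172
```

```text
time: 24.0
tool_pos: [543.5, -425.4, 43.6]
tcp_rot: [179.8, -0.2, 10.3]
ft_force: [0.7, 0.4, 7.1]
finger_gap: 39.4
grip_force: 31.0
t 24.0 pos [ 543.5 -425.4   43.6] rot [179.8  -0.2  10.3] F [0.7 0.4 7.1] gap 39.4
target [541.7  28.2 172. ] shift [  7.98 -44.6  -12.99] turn 0.0
```

```bash
python3 -m crank '[[0,0,-4,0,3],[0,0,-8,0,3],[1,-3,-12,0,3],[2,-7,-13,0,3],[2.8,-11.5,-13,0,3],[3.6,-16,-13,0,3],[4.4,-20.5,-13,0,3],[5,-25,-13,0,3],[5.6,-29.5,-13,0,3],[6.2,-34,-13,0,3],[7,-38,-13,0,3],[7.5,-42,-13,0,3],[8,-44.6,-13,0,3],[8,-44.6,-13,0,3],[8,-44.6,-13,0,3],[8,-44.6,-13,0,3],[8,-44.6,-13,0,3]]'; python3 go.py deck -28 38 85
```

```text
time: 25.7
tool_pos: [540.9, 28.0, 170.5]
tcp_rot: [180.0, -0.0, 10.2]
ft_force: [-0.3, 0.2, -0.8]
finger_gap: 39.3
grip_force: 31.0
t 25.7 pos [540.9  28.  170.5] rot [180.   -0.   10.2] F [-0.3  0.2 -0.8] gap 39.3
target [541.7  28.2  85. ] shift [ 0.07 -0.    8.55] turn -0.001
```

```bash
python3 -m crank '[[0.1,0,3,0,3],[0.1,0,6,0,3],[0.1,0,7.5,0,3],[0.1,0,8,0,3],[0.1,0,8.3,0,3],[0.1,0,8.5,0,3],[0.1,0,8.5,0,3],[0.1,0,8.5,0,4.6],[0.1,0,8.5,0,5.4],[0.1,0,8.5,0,5.4],[0.1,0,8.5,0,5.4],[0.1,0,5,0,5.4],[0.1,0,0,0,5.4],[0.1,0,0,0,5.4],[0.1,0,0,0,5.4]]'; python3 go.py 444.5 -265 172 10.3
```

```text
time: 27.2
tool_pos: [543.2, 29.3, 172.5]
tcp_rot: [179.9, -0.2, 10.3]
ft_force: [-0.2, -0.6, -0.4]
finger_gap: 53.9
grip_force: 0.0
t 27.2 pos [543.2  29.3 172.5] rot [179.9  -0.2  10.3] F [-0.2 -0.6 -0.4] gap 53.9
target [ 444.5 -265.   172. ] shift [-1.497e+01  2.719e+01  1.000e-02] turn 0.0
```

```bash
python3 -m crank '[[-2.2,4,0,0,6.5],[-4.4,8,0,0,6.5],[-6.6,12,0,0,6.5],[-8.8,16,0,0,6.5],[-11,20,0,0,6.5],[-13,24,0,0,6.5],[-15,27.2,0,0,6.5],[-15,27.2,0,0,6.5],[-15,27.2,0,0,6.5],[-15,27.2,0,0,6.5],[-15,27.2,4,0,6.5],[-15,27.2,8,0,6.5],[-15,27.2,11.5,0,6.5],[-15,27.2,13.4,0,6.5],[-15,27.2,13.4,0,6.5],[-15,27.2,13.4,0,6.5]]'; python3 go.py 444.5 -265 38 10.3
```

```text
time: 28.8
tool_pos: [443.2, -264.1, 36.5]
tcp_rot: [-180.0, 0.0, 10.4]
ft_force: [0.4, 0.7, 0.2]
finger_gap: 64.8
grip_force: 0.0
t 28.8 pos [ 443.2 -264.1   36.5] rot [-180.     0.    10.4] F [0.4 0.7 0.2] gap 64.8
target [ 444.5 -265.    38. ] shift [ 0.12  0.11 -0.16] turn 0.002
```

```bash
python3 -m crank '[[0,0,0,0,3],[0,0,0,0,3],[0,0,0,0,3],[0,0,0,0,3],[0,0,0,0,3],[0,0,0,0,3]]' 30; python3 go.py deck 28 -38 172
```

```text
time: 29.4
tool_pos: [444.2, -265.8, 38.3]
tcp_rot: [179.9, -0.2, 10.3]
ft_force: [0.4, 1.5, 7.3]
finger_gap: 39.2
grip_force: 29.9
t 29.4 pos [ 444.2 -265.8   38.3] rot [179.9  -0.2  10.3] F [0.4 1.5 7.3] gap 39.2
target [610.3 -36.6 172. ] shift [ 20.48 -19.56 -13.35] turn -0.0
```

```bash
python3 -m crank '[[0,0,-4,0,3],[0,0,-8,0,3],[2,-2,-12,0,3],[5,-5,-13.4,0,3],[8,-8,-13.4,0,3],[11,-10.7,-13.4,0,3],[14,-13.5,-13.4,0,3],[17,-16.3,-13.4,0,3],[20.5,-19.6,-13.4,0,3],[20.5,-19.6,-13.4,0,3],[20.5,-19.6,-13.4,0,3],[20.5,-19.6,-13.4,0,3],[20.5,-19.6,-13.4,0,3]]'; python3 go.py deck 28.5 -38 80.5
```

```text
time: 30.7
tool_pos: [609.0, -36.8, 170.5]
tcp_rot: [180.0, -0.0, 10.2]
ft_force: [-0.1, 0.1, -0.8]
finger_gap: 39.5
grip_force: 31.0
t 30.7 pos [609.  -36.8 170.5] rot [180.   -0.   10.2] F [-0.1  0.1 -0.8] gap 39.5
target [610.8 -36.5  80.5] shift [ 0.19 -0.    9.  ] turn -0.001
```

```bash
python3 -m crank '[[0.15,0,3,0,3],[0.15,0,6,0,3],[0.15,0,7.8,0,3],[0.15,0,8.5,0,3],[0.15,0,8.8,0,3],[0.15,0,9,0,3],[0.15,0,9,0,3],[0.15,0,9,0,4.6],[0.15,0,9,0,5.4],[0.15,0,9,0,5.4],[0.15,0,9,0,5.4],[0.15,0,5,0,5.4],[0.15,0,0,0,5.4],[0.15,0,0,0,5.4],[0.15,0,0,0,5.4]]'; python3 go.py 405.5 -370 172 10.3
```

```text
time: 32.2
tool_pos: [612.4, -35.5, 172.8]
tcp_rot: [179.9, -0.3, 10.3]
ft_force: [-0.7, -0.3, -1.4]
finger_gap: 53.9
grip_force: 0.0
t 32.2 pos [612.4 -35.5 172.8] rot [179.9  -0.3  10.3] F [-0.7 -0.3 -1.4] gap 53.9
target [ 405.5 -370.   172. ] shift [-26.34  29.21   0.  ] turn 0.0
```

```bash
python3 -m crank '[[-3,3.3,0,0,6.5],[-6,6.6,0,0,6.5],[-9,10,0,0,6.5],[-12,13.3,0,0,6.5],[-15,16.6,0,0,6.5],[-18,20,0,0,6.5],[-21,23.3,0,0,6.5],[-24,26.6,0,0,6.5],[-26.3,29.2,0,0,6.5],[-26.3,29.2,0,0,6.5],[-26.3,29.2,0,0,6.5],[-26.3,29.2,4,0,6.5],[-26.3,29.2,8,0,6.5],[-26.3,29.2,11.5,0,6.5],[-26.3,29.2,13.4,0,6.5],[-26.3,29.2,13.4,0,6.5],[-26.3,29.2,13.4,0,6.5]]'; python3 go.py 405.5 -370 38 10.3
```

```text
time: 33.9
tool_pos: [404.8, -368.4, 36.1]
tcp_rot: [-179.9, 0.0, 10.4]
ft_force: [-0.5, -0.2, 1.6]
finger_gap: 65.0
grip_force: 0.0
t 33.9 pos [ 404.8 -368.4   36.1] rot [-179.9    0.    10.4] F [-0.5 -0.2  1.6] gap 65.0
target [ 405.5 -370.    38. ] shift [ 0.04  0.17 -0.19] turn 0.001
```

```bash
python3 -m crank '[[0,0,0,0,3],[0,0,0,0,3],[0,0,0,0,3],[0,0,0,0,3],[0,0,0,0,3],[0,0,0,0,3]]' 30; python3 go.py deck -28 -38 172
```

```text
time: 34.5
tool_pos: [405.6, -370.6, 38.3]
tcp_rot: [179.9, -0.1, 10.3]
ft_force: [0.9, 1.5, 6.9]
finger_gap: 39.2
grip_force: 30.1
t 34.5 pos [ 405.6 -370.6   38.3] rot [ 1.799e+02 -1.000e-01  1.030e+01] F [0.9 1.5 6.9] gap 39.2
target [555.2 -46.6 172. ] shift [ 20.54 -29.17 -13.39] turn -0.0
```

```bash
python3 -m crank '[[0,0,-4,0,3],[0,0,-8,0,3],[0.5,-1,-12,0,3],[3,-4.5,-13.4,0,3],[5.5,-8,-13.4,0,3],[8,-11.5,-13.4,0,3],[10.5,-15,-13.4,0,3],[13,-18.5,-13.4,0,3],[15.5,-22,-13.4,0,3],[18,-25.6,-13.4,0,3],[20.5,-29.2,-13.4,0,3],[20.5,-29.2,-13.4,0,3],[20.5,-29.2,-13.4,0,3],[20.5,-29.2,-13.4,0,3],[20.5,-29.2,-13.4,0,3]]'; python3 go.py deck -28.5 -38 80.5
```

```text
time: 36.0
tool_pos: [553.5, -46.9, 170.4]
tcp_rot: [180.0, 0.0, 10.2]
ft_force: [-0.0, -1.6, -0.7]
finger_gap: 39.0
grip_force: 30.9
t 36.0 pos [553.5 -46.9 170.4] rot [180.    0.   10.2] F [-0.  -1.6 -0.7] gap 39.0
target [554.8 -46.7  80.5] shift [ 0.12 -0.    8.99] turn -0.002
```

```bash
python3 -m crank '[[0.1,0,3,0,3],[0.1,0,6,0,3],[0.1,0,7.8,0,3],[0.1,0,8.5,0,3],[0.1,0,8.8,0,3],[0.1,0,9,0,3],[0.1,0,9,0,3],[0.1,0,9,0,4.6],[0.1,0,9,0,5.4],[0.1,0,9,0,5.4],[0.1,0,9,0,5.4],[0.1,0,5,0,5.4],[0.1,0,0,0,5.4],[0,5,-2,0,5.4],[-2,10,-2,0,5.4],[-6,15,-2,0,5.4],[-10,20,-2,0,5.4],[-10,25,-2,0,5.4],[-10,30,-2,0,5.4],[-10,30,-2,0,5.4]]'; python3 - <<'E'
from m import *
print(sense()["tool_pos"],sense()["ft_force"])
for n,bx in dict(blue=(222,198,263,240),green=(250,152,297,196)).items(): print(n,outline("top",T,(0,0,110),(180,60,255),bx,12))
rS=blobs("scene",S,*COL["red"],(290,235,330,300))
print("lock",[(b[1],onz("scene",b[0],68)) for b in rS])
b=cv2.resize(S[110:300,240:430],None,fx=3,fy=3,interpolation=cv2.INTER_CUBIC)
cv2.imwrite("pics/end.png",b[:,:,::-1])
E
```

```text
time: 38.0
tool_pos: [508.3, -362.4, 190.6]
tcp_rot: [179.9, -0.0, 10.2]
ft_force: [0.4, -0.2, -0.3]
finger_gap: 54.2
grip_force: 0.0
[ 509.15447072 -357.82061107  190.09467173] [ 0.25565447 -0.19641373 -0.74088619]
blue (array([427.9, 385.8]), array([113.9, 134.8]), np.float32(93.2))
green (array([602.4, 271.4]), array([134.9, 114.8]), np.float32(81.1))
lock [(118, array([[ 592.97298311, -104.95340544,   68.        ]]))]
```

View pics/end.png

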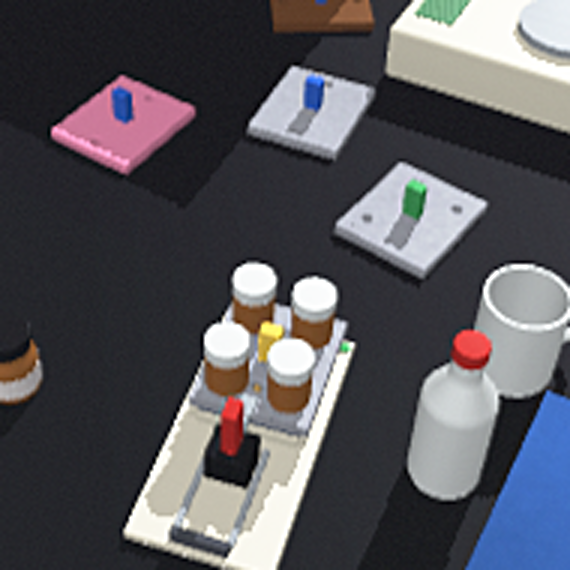

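```bash
python3 - <<'E'
from h import *; from go import dk,SEAT,YAW
c,s=np.cos(np.radians(YAW)),np.sin(np.radians(YAW))
for u,v in((255,275),(314,291),(228,339),(291,353)):
    p=onz("scene",(u/3+240,v/3+110),98)[0][:2]-SEAT; print((np.array([[c,s],[-s,c]])@p).round(1))
print(hand_in())
E
```

```text
[-27.7  41.9]
[28.1 40.3]
[-25.9 -38. ]
[ 29.5 -35.4]
the job is handed in; nothing more can be done
None
```

The job is handed in: the yellow plate fitted at the first try and is seated on the pins, the lock is home, all four amber jars stand upright on it, and the blue and green plates lie flat on the bench where they were (never tried: their hole spacing did not match the pins in the pictures). The judge gave no verdict back.

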